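# Stack the instrument cases in the bench corner

## Robot

A 6-joint arm with a two-finger parallel gripper is mounted at the origin on the work surface. World frame = base frame: x ahead of the robot, y to its left, z up, the work surface at z = 0. Lengths are in m, angles in rad, forces in N, time in s.
With the tool pointing down it reaches from about 0.25 to 0.775 m from the base axis. Payload 8.9 kg.
Tool frame: the origin (TCP) lies midway between the tips of the shut fingers; the grasp point (between the pads) lies 19 mm behind it; y points along the fingers, z is the direction in which the jaws open and shut, and the axes are right-handed (so a half turn about y gives the same grasp; the last joint's range is limited). The gripper opens to 85 mm and grips with 20 to 120 N. Pads are 22 mm wide; open, the fingers measure 114 mm over their backs; the gripper's body (76 mm by 85 mm) begins 54 mm behind the grasp point. The pads swing forward as they close: fully open they stand 13 mm farther back than shut.
Start: joints at [1.019, 0.291, -0.153, 1.127, 0, 1.431], TCP at [0.211, 0.481, 0.195] pointing down, gripper open.
Joint ranges: [-2.52, 2.52], [-0.91, 1.74], [-1.3, 1.37], [-1.96, 2.02], [-1.52, 1.47], [-3.14, 3.14]. Speed limits (rad/s): [2.22, 2.22, 2.79, 3.14, 3.14, 3.14].

## Interface

Orientations are given as a rotation vector (axis times angle).
In Python, from rig import arm, cams gives the robot as it stands.
- The arm moves only by the tool servo_tool, never from a script. Its argument "moves" is a list of rows, each a list of 7 numbers: the shift along the world's x, y, z in cm, then the turn, a rotation vector about the world's x, y, z in rad, then the opening, from -1 (shut) to 1 (fully open). In form: [[dx, dy, dz, ax, ay, az, claw], ...]. A call has exactly 5 rows; each row is the pose to reach, as a shift and turn from the pose measured when the call began; what a row does not reach only later rows make up. A row lasts 1/8 s, in which the tool goes at most 62.5 mm and 10.7 degrees, less where a joint would pass 70% of its speed; a pose out of reach is approached as far as the arm can. A call with a gripper value outside its range is refused whole. The fingers move at their own pace and stop on an object; the grip force is fixed at half the most. Time passes only in rows, so rows that repeat a pose let the fingers close, or fill a call up. It gives the time, the measured TCP pose, the force and the opening at its end, in the units of the state.
- arm.read_state(): the state, without advancing time (a new reading comes with each control period).
- cams.snapshot(name): name is "scene" or "top" or "wrist"; returns a dict with "color" (400x640x3 uint8, red, green, blue), "intrinsics" (3x3 intrinsics, pixels), "k1" (the pictures are not rectified: a ray, as slopes to the right and down, at radius r is drawn at 1 + k1 r^2 times it, then the intrinsics apply), "R" (3x3) and "t" (3): a world point X has camera coordinates R X + t; the wrist camera has in their place "hand_eye" (4x4, takes a point from camera to tool coordinates, whose origin is the TCP and whose axes are the tool frame's). Camera axes: x right, y down, z forward; pixel columns grow to the right and rows downward; lengths in m; the calibration is good to about 2 mm. A picture is of the moment at which its call begins: read the wrist's pose just before it. There is no depth.
- arm.finish_job(): hands the job in, once; it reports no verdict.
The state is a dict: "t": time; "joint_positions": joint angles; "joint_velocities": joint speeds; "joint_torque": joint torques, N m; "eef_pos": TCP position; "eef_rot": TCP orientation; "force": force on the tool from outside, world axes, zero at the start; "wrist_torque": the same for the moment, N m; "gripper_width": finger opening in m.
Only numpy, scipy, OpenCV 4.12 (cv2) and the standard library are available. Lean on these libraries where they do the work, as an engineer would, in place of code of your own. Each camera call takes 0.05 s, during which the arm holds its last target. There are 200 camera calls.

## Task

Tidy the jeweller's bench: first push the wide wooden case flat along the bench until it sits flush against both rails of the corner stop. Then stack the tins squarely on it, the long tin centred on the case and the short tin centred on the long tin, long sides all parallel; set each down softly instead of dropping it, let go, and leave the bur pot, bur stand and jar where they are.

Things in the scene. Friction and masses are not known exactly. Their poses are not given: they have to be found in the camera images.
- corner_stop: Two low dark wooden rails fixed to the bench in an L, 30 mm high, 22 mm thick. Origin: the inner corner, at bench height. The long rail runs 360 mm from it along -y (inner face the plane x = 0, looking to -x, to the robot); the short rail runs 90 mm along -x (inner face y = 0, looking to -y). A case in the corner lies at negative x and y. Place and yaw vary.
- wide_case: Closed pale wooden case, 150 (its x) by 100 (its y) by 45 mm high, flat top, brass clasp, about 0.6 kg: too wide to grasp, slides when pushed (3 to 8 N). Origin: centre of its underside. Starts in front of the long rail, right of the corner, long side roughly along that rail, and ends that way: flush, its origin is at x = -0.050, y = -0.075 in the stop's frame.
- long_tin: Closed flat-topped aluminium tin, the longer one: 120 mm (its x) by 60 mm (its y) by 38 mm high, about 0.25 kg, rigid. Origin: centre of its underside. Lies flat on the bench at any yaw, to the left or right of the corner stop.
- short_tin: Closed flat-topped aluminium tin, the shorter one: 90 mm (its x) by 50 mm (its y) by 34 mm high, about 0.18 kg, rigid. Origin: centre of its underside. Lies flat on the bench at any yaw, on the other side from the long tin.
- bur_pot: Bystander: round wooden pot of steel burs, 60 mm across the 30 mm high base, 80 mm high with the burs, standing in front of the corner, on the robot's side. Origin: centre of its underside.
- bur_stand: Bystander: green plastic block 60 (x) by 110 (y) by 26 mm with upright burs, 80 mm high in all, left of the corner stop. Origin: centre of its underside.
- jar: Bystander: amber glass jar with a black cap, 56 mm across, 70 mm high, at the far right. Origin: centre of its underside.
Things that resemble listed ones, but are neither listed nor needed, are in the scene too. Leave any orange or purple look-alike of the wide_case alone.

How it is judged:
On the way, in this order (a step that is already met when the one before it is completed fails the run):
1. the wide case is flush in the corner stop, with no tin on it (x of wide_case in the frame of corner_stop between -0.055 and -0.045 m and y of wide_case in the frame of corner_stop between -0.08 and -0.07 m and angle between the x axis of wide_case and the y axis of corner_stop, either way round below 0.05 rad and angle between wide_case's own z axis and vertical below 0.05 rad and height (world z) of wide_case below 0.006 m and linear speed of wide_case below 0.02 m/s and horizontal distance between each of long_tin, short_tin and wide_case above 0.1 m), for 0.2 s.
2. the long tin lies squarely on the wide case, let go (horizontal distance between long_tin and wide_case below 0.012 m and angle between the x axis of long_tin and the x axis of wide_case, either way round below 0.12 rad and z of long_tin in the frame of wide_case between 0.041 and 0.049 m and angle between long_tin's own z axis and vertical below 0.05 rad and contact force between long_tin and the fingers below 0.1 N and linear speed of long_tin below 0.02 m/s), for 0.2 s.
At the end, for the whole second after the job is handed in: Wide case on the bench within 5 mm of flush to both rails and parallel to them within 0.05 rad; long tin flat on it, short tin flat on the long tin, each centred within 12 mm and long sides parallel within 0.12 rad of the one below; all at rest and released (all of step 2 and x of wide_case in the frame of corner_stop between -0.055 and -0.045 m and y of wide_case in the frame of corner_stop between -0.08 and -0.07 m and angle between the x axis of wide_case and the y axis of corner_stop, either way round below 0.05 rad and angle between each of wide_case, short_tin's own z axis and vertical below 0.05 rad and height (world z) of wide_case below 0.006 m and linear speed of each of wide_case, short_tin below 0.02 m/s and horizontal distance between short_tin and long_tin below 0.012 m and angle between the x axis of short_tin and the x axis of long_tin, either way round below 0.12 rad and z of short_tin in the frame of long_tin between 0.034 and 0.042 m and contact force between short_tin and the fingers below 0.1 N); the robot touches nothing.
It fails at once if the bur pot, bur stand or jar is moved more than 20 mm or tipped over (distance of any of bur_pot, bur_stand, jar from where it was at the start of the episode above 0.02 m or angle between any of bur_pot, bur_stand, jar's own z axis and vertical above 0.3 rad).
It fails at once if the wide case is tipped up (more than 0.2 rad) instead of pushed flat (angle between wide_case's own z axis and vertical above 0.2 rad).
It fails at once if a tin is dropped: let go so that it falls (moving faster than 0.45 m/s, held by nothing: a fall of more than about 10 mm) ((linear speed of long_tin above 0.45 m/s and contact force between long_tin and the fingers below 0.1 N) or (linear speed of short_tin above 0.45 m/s and contact force between short_tin and the fingers below 0.1 N)).
It also fails if it takes over 72 s, if anything falls off the work surface, if the arm or the gripper's body presses on something with over 40 N, if the wrist force passes 120 N, or if a joint passes its speed limit or range.

## Working session

There is one attempt and no reset: what is moved stays moved. The work goes in short steps, Python scripts to look and compute and a tool call to move; the robot and the scene stay as the last step left them, time stands still between calls to the robot, and variables do not carry over. Pictures are saved under pics/ and viewed, about 8 in all and at most 12, crops included, and the job is handed in when it is done.

Besides the shell and the picture viewer there is one more tool, called after "Emit:" by a JSON object that holds its "fn" and its "kwargs", one argument or row to a line. servo_tool: Moves the arm, as the interface text tells. Its arguments: {"type":"object","properties":{"moves":{"type":"array"}},"required":["moves"]}

```bash
mkdir -p pics; ls; cat > h.py <<'E'
import numpy as np, cv2
from rig import arm, cams
from scipy.spatial.transform import Rotation as Ro
def save(n,f):
    s=cams.snapshot(n); cv2.imwrite('pics/'+f+'.png',s['color'][:,:,::-1]); np.save('pics/'+f+'.npy',s,allow_pickle=True); return s
def load(f): return np.load('pics/'+f+'.npy',allow_pickle=True).item()
def ext(s,pose=None):
    if 'R' in s: return np.array(s['R']),np.array(s['t'])
    T=np.eye(4);T[:3,:3]=Ro.from_rotvec(pose[1]).as_matrix();T[:3,3]=pose[0]
    M=np.linalg.inv(T@np.array(s['hand_eye'])); return M[:3,:3],M[:3,3]
def pix2w(s,px,z,pose=None):
    R,t=ext(s,pose);K=np.array(s['intrinsics']);out=[]
    for u,v in px:
        d=np.array([(u-K[0,2])/K[0,0],(v-K[1,2])/K[1,1]]);p=d.copy()
        for _ in range(20): p=d/(1+s['k1']*(p@p))
        r=R.T@np.array([*p,1]);c=-R.T@t;out.append((c+r*(z-c[2])/r[2])[:2])
    return np.array(out)
def w2pix(s,X,pose=None):
    R,t=ext(s,pose);K=np.array(s['intrinsics']);c=(R@np.atleast_2d(X).T).T+t
    p=c[:,:2]/c[:,2:];p=p*(1+s['k1']*(p**2).sum(1,keepdims=True));return p*[K[0,0],K[1,1]]+[K[0,2],K[1,2]]
E
python3 - <<'E'
from h import *
for n in('top','scene'):
    s=save(n,n+'0');print(n,s['intrinsics'],s['k1'],(-np.array(s['R']).T@s['t']))
print({k:np.round(v,3) for k,v in arm.read_state().items()})
E
```

```text
pics
top [[457.73688846   0.         322.13072571]
 [  0.         457.73688846 195.75633942]
 [  0.           0.           1.        ]] -0.10188852554237705 [ 0.43493942 -0.00568786  1.38129306]
scene [[424.45212216   0.         308.59976903]
 [  0.         424.45212216 205.27551626]
 [  0.           0.           1.        ]] -0.08997499835893114 [ 0.87580645 -0.67959881  1.02825385]
{'t': np.float64(0.1), 'joint_positions': array([ 1.019,  0.291, -0.154,  1.127,  0.   ,  1.432]), 'joint_velocities': array([ 0.001, -0.002,  0.002,  0.001,  0.   , -0.001]), 'joint_torque': array([ 2.0000e-03, -5.3798e+01,  3.3192e+01,  9.0000e-03, -0.0000e+00,
        0.0000e+00]), 'eef_pos': array([0.21 , 0.481, 0.194]), 'eef_rot': array([-1.547,  0.324, -0.324]), 'force': array([0.393, 0.668, 0.599]), 'wrist_torque': array([-0.036, -0.036, -0.037]), 'gripper_width': np.float64(0.085)}
```

View pics/top0.png

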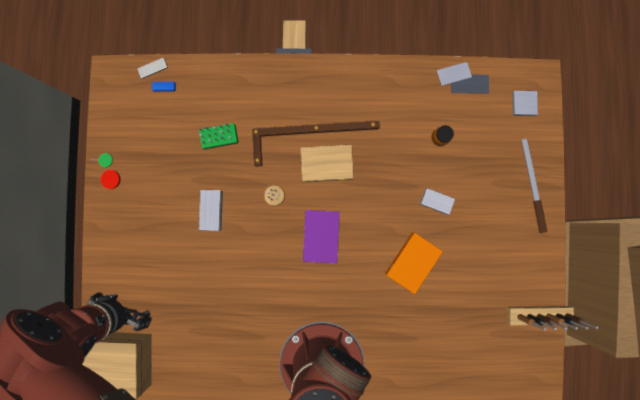

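View pics/scene0.png

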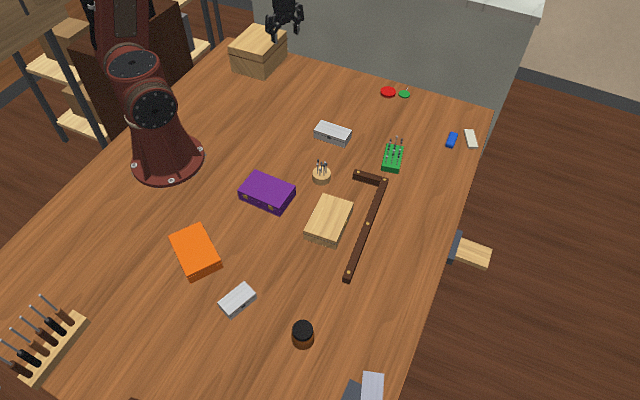

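The top view shows the pale case at (327,163), the corner stop with its corner at about (258,135), a tin on the left at (210,210) and a tin on the right at (438,201).

Possible mix-ups:
- **Case:** purple (321,237), orange (414,263), and pale boxes at (117,368) and (294,35). I choose the pale one in front of the rail.
- **Tins:** grey blocks at (454,74) and (525,103), and the white one at (152,68). I choose the two with clasps, left and right of the stop.

Next is a close crop to check these choices.

```bash
python3 - <<'E'
from h import *
s=load('top0');im=s['color'][:,:,::-1]
c=cv2.resize(im[115:250,190:465],None,fx=2.9,fy=2.9,interpolation=cv2.INTER_CUBIC);cv2.imwrite('pics/crop0.png',c)
hsv=cv2.cvtColor(im,cv2.COLOR_BGR2HSV)
def rect(name,m,roi,z):
    x0,y0,x1,y1=roi;mm=np.zeros_like(m);mm[y0:y1,x0:x1]=m[y0:y1,x0:x1]
    cs,_=cv2.findContours(mm,cv2.RETR_EXTERNAL,cv2.CHAIN_APPROX_NONE);c=max(cs,key=cv2.contourArea)[:,0].astype(float)
    w=pix2w(s,c,z);r=cv2.minAreaRect((w*1000).astype(np.float32));print(name,len(c),np.round(r[0],1),np.round(r[1],1),round(r[2],1))
grey=((hsv[...,1]<60)&(hsv[...,2]>110)).astype(np.uint8)
rect('left',grey,(190,180,235,240),.038);rect('right',grey,(410,180,465,220),.034)
pale=((hsv[...,2]>175)&(hsv[...,1]<160)).astype(np.uint8)
rect('case',pale,(290,140,365,190),.045)
rect('pot',pale,(255,175,295,210),.03)
for p in [(327,163),(210,210),(438,201),(250,230),(316,128),(438,135)]:print(p,hsv[p[1],p[0]])
print('rails z.03',np.round(pix2w(s,[(256,132),(316,128),(376,125),(257,161)],.03),3))
print('jar,orange,purple',np.round(pix2w(s,[(443,135),(414,263),(321,237)],.06),3))
E
```

```text
left 118 [457.5 337.8] [ 60.9 119.3] 89.3
right 87 [ 491.4 -336.3] [94.4 52.3] 69.7
case 163 [601.6  -6.8] [ 98.7 150.6] 3.5
pot 52 [504.2 147. ] [53.4 53.6] 0.7
(327, 163) [ 18 114 199]
(210, 210) [118  17 191]
(438, 201) [118  18 200]
(250, 230) [ 14 157 151]
(316, 128) [ 20 174 169]
(438, 135) [ 0  7 38]
rails z.03 [[ 0.692  0.204]
 [ 0.706  0.025]
 [ 0.717 -0.154]
 [ 0.605  0.2  ]]
jar,orange,purple [[ 0.684 -0.348]
 [ 0.311 -0.263]
 [ 0.383  0.006]]
```

View pics/crop0.png

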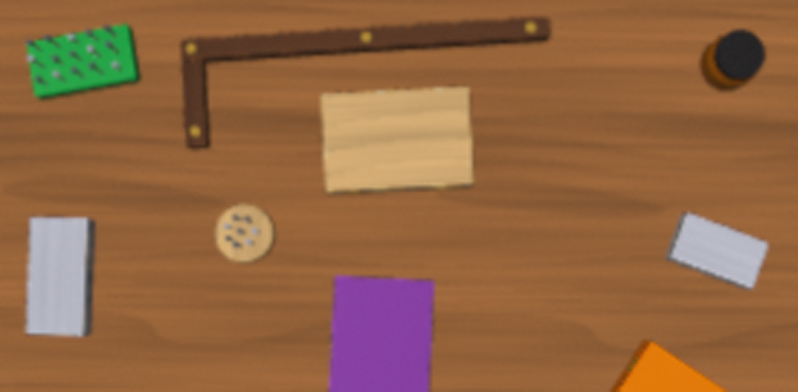

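```bash
cat >> h.py <<'E'
def tcp():
    a=arm.read_state();R=Ro.from_rotvec(a['eef_rot']).as_matrix()
    j=np.degrees(np.arctan2(R[1,2],R[0,2]))
    print('t',round(float(a['t']),2),'tcp cm',np.round(np.array(a['eef_pos'])*100,2),'yfinger',np.round(R[:,1],3),'jaw deg',round(j,2),'q',np.round(a['joint_positions'],2),'F',np.round(a['force'],1),'w',round(float(a['gripper_width']),4))
    return a
def rails(s):
    hsv=cv2.cvtColor(s['color'],cv2.COLOR_RGB2HSV);g=hsv[...,2].astype(float)
    L=[]  # outer edge long rail: scan upwards; short rail: scan leftwards. dark->light gradient
    for u in range(266,370):
        c=cv2.GaussianBlur(g[:, u-1:u+2].mean(1).reshape(-1,1),(1,3),0).ravel();v0=int(131-(u-256)*7/120)
        w=np.arange(v0-8,v0+2);d=np.clip(c[w]-c[w+1],0,None);L.append((u,(d*(w+.5)).sum()/max(d.sum(),1)))
    S=[]
    for v in range(136,160):
        c=g[v-1:v+2].mean(0);w=np.arange(247,257);d=np.clip(c[w]-c[w+1],0,None);S.append(((d*(w+.5)).sum()/max(d.sum(),1),v))
    return np.array(L),np.array(S)
def rot(a): a=np.radians(a);return np.array([[np.cos(a),-np.sin(a)],[np.sin(a),np.cos(a)]])
E
python3 - <<'E'
from h import *
tcp();s=load('top0');L,S=rails(s)
a=pix2w(s,L,.03);b=pix2w(s,S,.03)
def fit(p):
    v=cv2.fitLine(p.astype(np.float32),cv2.DIST_HUBER,0,.001,.001).ravel();r=(p-v[2:])@[-v[1],v[0]];return v,r.std()
(vl,rl),(vs,rs)=fit(a),fit(b)
print('long deg',np.degrees(np.arctan2(vl[1],vl[0])),rl,'short',np.degrees(np.arctan2(vs[1],vs[0])),rs)
k=np.linalg.solve(np.c_[vl[:2],-vs[:2]],vs[2:]-vl[2:]);oc=vl[2:]+k[0]*vl[:2];print('outer corner',oc)
y=np.degrees(np.arctan2(vl[1],vl[0]))%180-90;C=oc+rot(y)@[-.022,-.022]
print('yaw',y,'inner corner',C,'goal',C+rot(y)@[-.05,-.075],'case in stop',rot(y).T@(np.array([.6016,-.0068])-C))
im=cv2.resize(s['color'][100:200,230:400,::-1],None,fx=4.6,fy=4.6,interpolation=cv2.INTER_CUBIC)
P=[[0,0],[0,-.36],[-.09,0]];cas=np.array([[-.1,0],[-.1,-.15],[0,-.15],[0,0]])
for q,z in((P,.03),(cas,.03)):
    for u in w2pix(s,[[*(C+rot(y)@p),z] for p in q]): cv2.circle(im,tuple(int(i) for i in (u-[230,100]+.5)*4.6),4,(255,0,255),1)
cv2.imwrite('pics/rail.png',im)
E
```

```text
t 0.1 tcp cm [21.04 48.05 19.42] yfinger [-0.001 -0.001 -1.   ] jaw deg 66.35 q [ 1.02  0.29 -0.15  1.13  0.    1.43] F [0.4 0.7 0.6] w 0.0853
long deg -85.74347 0.0011055870113098865 short 2.482893 0.000431843490357026
outer corner [0.7036945  0.21603553]
yaw 4.256531 inner corner [0.68338809 0.19246332] goal [0.63909267 0.11395909] case in stop [-0.09635225 -0.19264321]
```

View pics/rail.png

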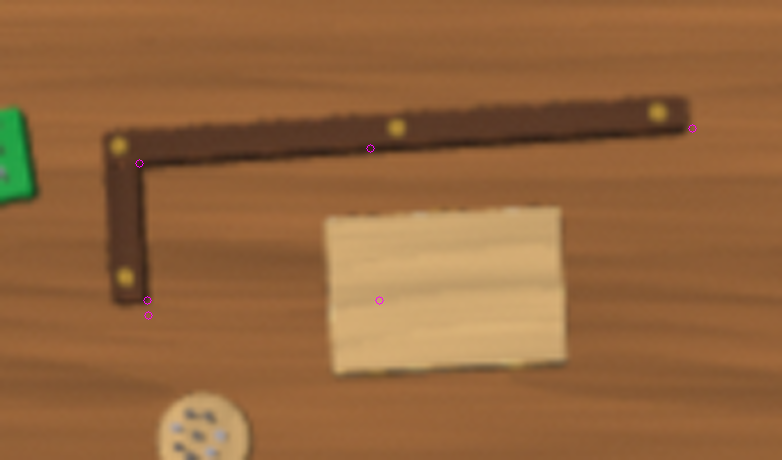

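The crop confirms the choices: one plain pale case and two plain aluminium tins of the right sizes (119×61 and 94×52 mm measured). The projected rail points land on the inner faces, within about 1 mm. I'll start with the push along +x.

Emit:
{"fn": "servo_tool", "kwargs": {
  "moves": [
    [3.1, -4.9, 0, 0, 0, 0.1, 1],
    [6.2, -9.8, 0, 0, 0, 0.2, 1],
    [9.3, -14.7, 0, 0, 0, 0.3, 1],
    [12.4, -19.6, 0, 0, 0, 0.4, 1],
    [15.5, -24.5, 0, 0, 0, 0.487, 1]
  ]
}}

```text
t: 0.72
eef_pos: [0.366, 0.2338, 0.1941]
eef_rot: [-1.571, -0.061, 0.061]
force: [0.3, 1.1, 0.6]
gripper_width: 0.0854
```

Emit:
{"fn": "servo_tool", "kwargs": {
  "moves": [
    [3.1, -5, 0, 0, 0, 0, 1],
    [6.2, -10, 0, 0, 0, 0, 1],
    [9.3, -15, 0, 0, 0, 0, 1],
    [12.4, -20, 0, 0, 0, 0, 1],
    [15.5, -24.5, 0, 0, 0, 0, 1]
  ]
}}

```text
t: 1.35
eef_pos: [0.5216, -0.0131, 0.1939]
eef_rot: [-1.571, -0.06, 0.061]
force: [0.9, 0.6, 0.5]
gripper_width: 0.0852
```

```bash
python3 -c "
from h import *
tcp()"
```

```text
t 1.35 tcp cm [52.16 -1.31 19.39] yfinger [-0.    -0.001 -1.   ] jaw deg 94.4 q [-0.16  0.29 -0.16  1.12 -0.   -0.24] F [0.9 0.6 0.5] w 0.0852
```

Emit:
{"fn": "servo_tool", "kwargs": {
  "moves": [
    [-0.5, 0, -5, 0, 0, 0, 1],
    [-0.5, 0, -10, 0, 0, 0, 1],
    [-0.5, 0, -14, 0, 0, 0, 1],
    [-0.5, 0, -17.5, 0, 0, 0, 1],
    [-0.5, 0, -19, 0, 0, 0, 1]
  ]
}}

```text
t: 1.98
eef_pos: [0.515, -0.0129, 0.0021]
eef_rot: [-1.57, -0.058, 0.063]
force: [-0.2, -0.3, 0.6]
gripper_width: 0.0855
```

Emit:
{"fn": "servo_tool", "kwargs": {
  "moves": [
    [0.8, 0.06, 0, 0, 0, 0, 1],
    [1.6, 0.12, 0, 0, 0, 0, 1],
    [2.6, 0.2, 0, 0, 0, 0, 1],
    [3.6, 0.27, 0, 0, 0, 0, 1],
    [4.6, 0.35, 0, 0, 0, 0, 1]
  ]
}}

```text
t: 2.6
eef_pos: [0.5621, -0.0093, 0.0024]
eef_rot: [-1.57, -0.058, 0.063]
force: [-0.1, -0.7, 0.5]
gripper_width: 0.0854
```

Emit:
{"fn": "servo_tool", "kwargs": {
  "moves": [
    [0.5, 0.04, 0, 0, 0, 0, 1],
    [1, 0.08, 0, 0, 0, 0, 1],
    [1.3, 0.1, 0, 0, 0, 0, 1],
    [1.6, 0.12, 0, 0, 0, 0, 1],
    [1.9, 0.14, 0, 0, 0, 0, 1]
  ]
}}

```text
t: 3.22
eef_pos: [0.5811, -0.008, 0.0024]
eef_rot: [-1.57, -0.058, 0.063]
force: [0.1, -1.3, 0.9]
gripper_width: 0.0852
```

```bash
python3 - <<'E'
from h import *
s=save('scene','sc1');im=s['color'][100:300,180:440,::-1];cv2.imwrite('pics/sc1c.png',cv2.resize(im,None,fx=3,fy=3,interpolation=cv2.INTER_CUBIC))
print(w2pix(s,[[.581,-.008,.0],[.64,.114,.045]]));tcp()
E
```

```text
[[321.82878044 222.32575427]
 [356.97233801 190.84262017]]
t 3.27 tcp cm [58.16 -0.8   0.25] yfinger [-0.002 -0.001 -1.   ] jaw deg 94.4 q [-0.14  0.57 -0.26  0.74 -0.   -0.22] F [ 0.4  0.  -0.1] w 0.0853
```

View pics/sc1c.png

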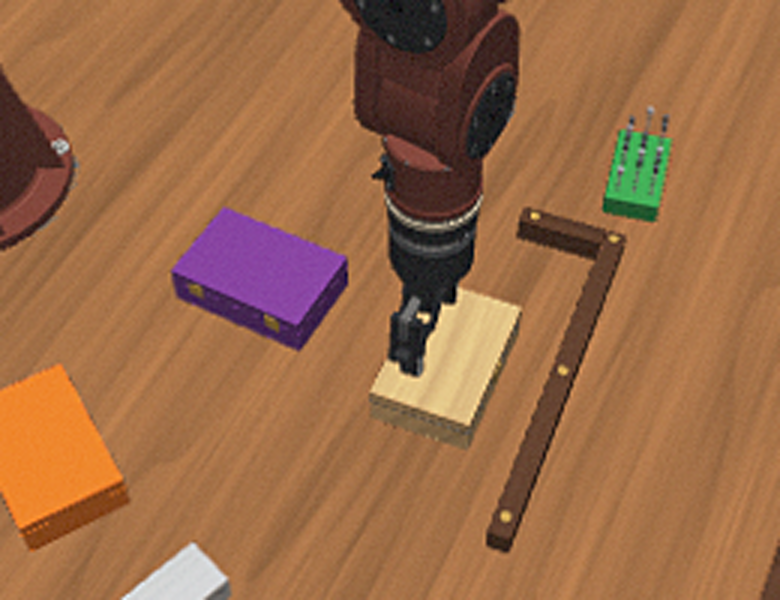

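```bash
python3 - <<'E'
from h import *
s=load('sc1')
print(np.round(pix2w(s,[(303.5,231.5),(336,240),(353.5,203),(332,196.5)],.045),4))
print(w2pix(s,[[.581,-.058,.015],[.581,.04,.015],[.581,-.058,.06]]))
t=save('top','top1');cv2.imwrite('pics/t1c.png',cv2.resize(t['color'][90:230,240:420,::-1],None,fx=4,fy=4,interpolation=cv2.INTER_CUBIC))
E
```

```text
[[ 0.5611 -0.0883]
 [ 0.6544 -0.0746]
 [ 0.6483  0.0664]
 [ 0.5812  0.0613]]
[[314.56686497 232.0348717 ]
 [328.66876672 207.71271016]
 [314.61677936 222.98231324]]
```

View pics/t1c.png

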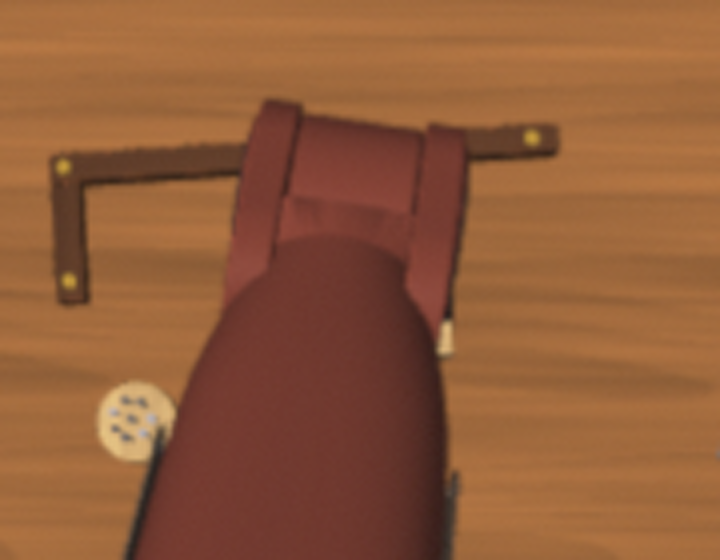

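```bash
python3 - <<'E'
from h import *
a=tcp();p=(a['eef_pos'],a['eef_rot'])
w=save('wrist','w1');s=load('sc1')
print(np.round(w['hand_eye'],3),w['intrinsics'][0][0],w['k1'])
A=s['color'][165:255,280:370,::-1].copy();A=cv2.resize(A,(396,396),interpolation=cv2.INTER_CUBIC)
def dot(im,u,o,f): cv2.circle(im,tuple(int(i) for i in (u-np.array(o)+.5)*f),3,(255,0,255),-1)
for z in(.0,.015,.045): dot(A,w2pix(s,[[.581,-.058,z]])[0],(280,165),4.4)
B=w['color'][:,:,::-1].copy()
for q in [(.581,-.058,.0),(.581,.04,0),(.581,-.008,0)]:
    u=w2pix(w,[q],p)[0];print(q,u);dot(B,u,(0,0),1)
B=cv2.resize(B,(400,250));I=np.zeros((396,800,3),np.uint8);I[:,:396]=A;I[:250,400:]=B;cv2.imwrite('pics/m1.png',I)
E
```

```text
t 3.33 tcp cm [58.14 -0.8   0.24] yfinger [-0.003 -0.001 -1.   ] jaw deg 94.4 q [-0.14  0.57 -0.26  0.74 -0.   -0.22] F [-0.8 -0.1 -0.5] w 0.085
[[ 0.     0.963  0.269 -0.069]
 [ 0.    -0.269  0.963 -0.179]
 [ 1.    -0.    -0.     0.   ]
 [ 0.     0.     0.     1.   ]] 307.89379689831117 0.006261866477429074
(0.581, -0.058, 0.0) [234.01530131 223.29390391]
(0.581, 0.04, 0) [390.05583579 234.60980152]
(0.581, -0.008, 0) [314.0236973 229.085031 ]
```

View pics/m1.png

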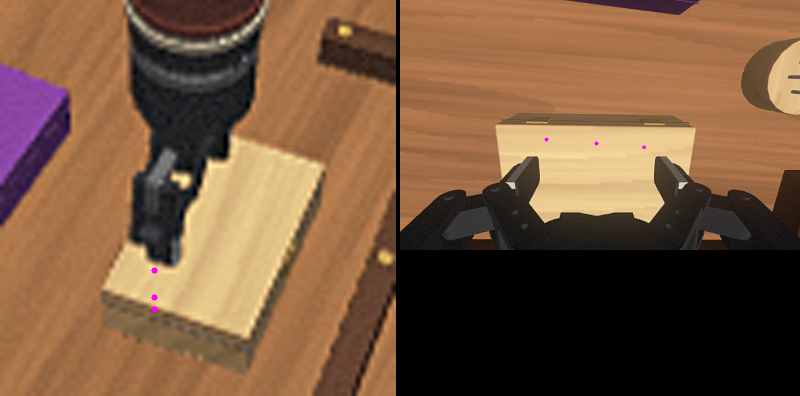

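```bash
python3 - <<'E'
from h import *
a=arm.read_state();w=load('w1');im=w['color'].copy()
for dz in(0,.03,.05,.06):
    p=(np.array(a['eef_pos'])+[0,0,dz],a['eef_rot'])
    q=pix2w(w,[(155,202),(470,204)],.045,p);print(dz,np.round(q,4),np.linalg.norm(q[0]-q[1]))
p=(a['eef_pos'],a['eef_rot'])
print(np.round(a['joint_positions'],3))
E
```

```text
0 [[ 0.5564 -0.083 ]
 [ 0.5462  0.0613]] 0.14469525446925097
0.03 [[ 0.5659 -0.0984]
 [ 0.5535  0.0776]] 0.1765196607876821
0.05 [[ 0.5723 -0.1087]
 [ 0.5584  0.0885]] 0.19773593166663625
0.06 [[ 0.5754 -0.1139]
 [ 0.5608  0.094 ]] 0.20834406710611322
[-0.139  0.568 -0.265  0.74  -0.001 -0.216]
```

The fingers hover above the case although the reported TCP is at 2 mm. The wrist camera fits the reported pose, so the open fingertips must stand well short of the TCP. I'll back off, shut the fingers and look.

Emit:
{"fn": "servo_tool", "kwargs": {
  "moves": [
    [0, 0, 3, 0, 0, 0, 1],
    [-3, 0, 5, 0, 0, 0, -1],
    [-7, 0, 5, 0, 0, 0, -1],
    [-7, 0, 5, 0, 0, 0, -1],
    [-7, 0, 5, 0, 0, 0, -1]
  ]
}}

```text
t: 4.0
eef_pos: [0.5119, -0.0081, 0.0527]
eef_rot: [-1.571, -0.059, 0.061]
force: [-0.1, 0.3, 0.1]
gripper_width: 0.0123
```

```bash
python3 - <<'E'
from h import *
a=tcp();p=(a['eef_pos'],a['eef_rot'])
w=save('wrist','w2');s=save('scene','sc2')
e=np.array(a['eef_pos'])
q=w2pix(s,[e,e+[0,0,.05]]);c=q[0].astype(int)
A=s['color'][c[1]-60:c[1]+40,c[0]-50:c[0]+50,::-1];A=cv2.resize(A,(396,396),interpolation=cv2.INTER_CUBIC)
for u in q: cv2.circle(A,tuple(int(i) for i in (u-c+[50.5,60.5])*3.96),3,(255,0,255),-1)
B=w['color'][:,:,::-1].copy()
for h in(0,.02,.05): cv2.circle(B,tuple(int(i) for i in w2pix(w,[e+[0,0,h]],p)[0]),3,(255,0,255),-1)
B=cv2.resize(B,(400,250));I=np.zeros((396,800,3),np.uint8);I[:,:396]=A;I[:250,400:]=B;cv2.imwrite('pics/m2.png',I)
E
```

```text
t 4.0 tcp cm [51.19 -0.81  5.27] yfinger [-0.002 -0.001 -1.   ] jaw deg 94.39 q [-0.16  0.4  -0.41  0.77 -0.   -0.23] F [-0.1  0.3  0.1] w 0.0123
```

View pics/m2.png

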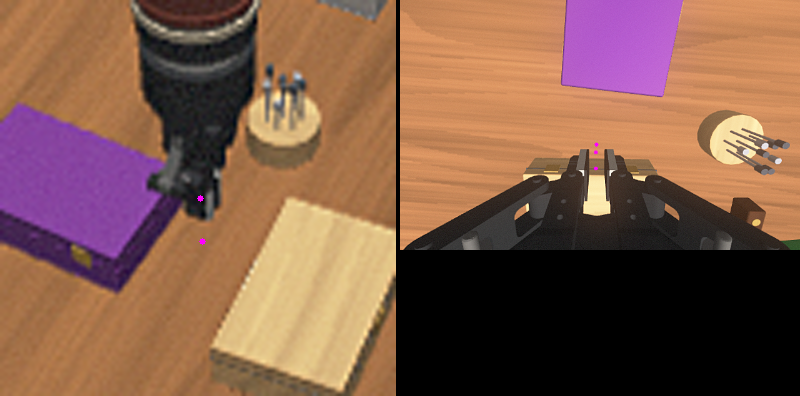

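Seen two ways, the shut tips stand about 35 mm short of the reported TCP. I'll measure that by touching the bench gently.

Emit:
{"fn": "servo_tool", "kwargs": {
  "moves": [
    [0, 0, -2, 0, 0, 0, -1],
    [0, 0, -4, 0, 0, 0, -1],
    [0, 0, -5.5, 0, 0, 0, -1],
    [0, 0, -6.8, 0, 0, 0, -1],
    [0, 0, -7.6, 0, 0, 0, -1]
  ]
}}

```text
t: 4.72
eef_pos: [0.5122, -0.0081, -0.0243]
eef_rot: [-1.57, -0.059, 0.062]
force: [1.0, 0.2, -0.3]
gripper_width: 0.0001
```

Emit:
{"fn": "servo_tool", "kwargs": {
  "moves": [
    [0, 0, -0.1, 0, 0, 0, -1],
    [0, 0, -0.2, 0, 0, 0, -1],
    [0, 0, -0.3, 0, 0, 0, -1],
    [0, 0, -0.4, 0, 0, 0, -1],
    [0, 0, -0.5, 0, 0, 0, -1]
  ]
}}

```text
t: 5.35
eef_pos: [0.5123, -0.0081, -0.0292]
eef_rot: [-1.571, -0.059, 0.062]
force: [-0.9, -0.5, -0.8]
gripper_width: -0.0002
```

Emit:
{"fn": "servo_tool", "kwargs": {
  "moves": [
    [0, 0, -0.1, 0, 0, 0, -1],
    [0, 0, -0.2, 0, 0, 0, -1],
    [0, 0, -0.3, 0, 0, 0, -1],
    [0, 0, -0.4, 0, 0, 0, -1],
    [0, 0, -0.4, 0, 0, 0, -1]
  ]
}}

```text
t: 5.98
eef_pos: [0.5123, -0.0081, -0.0333]
eef_rot: [-1.571, -0.059, 0.062]
force: [-0.6, 0.3, -0.5]
gripper_width: 0.0001
```

Emit:
{"fn": "servo_tool", "kwargs": {
  "moves": [
    [0, 0, -0.1, 0, 0, 0, -1],
    [0, 0, -0.1, 0, 0, 0, -1],
    [0, 0, -0.2, 0, 0, 0, -1],
    [0, 0, -0.2, 0, 0, 0, -1],
    [0, 0, -0.3, 0, 0, 0, -1]
  ]
}}

```text
t: 6.6
eef_pos: [0.5123, -0.0081, -0.0362]
eef_rot: [-1.571, -0.059, 0.062]
force: [0.0, 0.3, 0.2]
gripper_width: -0.0001
```

Emit:
{"fn": "servo_tool", "kwargs": {
  "moves": [
    [0, 0, -0.1, 0, 0, 0, -1],
    [0, 0, -0.1, 0, 0, 0, -1],
    [0, 0, -0.2, 0, 0, 0, -1],
    [0, 0, -0.2, 0, 0, 0, -1],
    [0, 0, -0.3, 0, 0, 0, -1]
  ]
}}

```text
t: 7.22
eef_pos: [0.5124, -0.0081, -0.0368]
eef_rot: [-1.571, -0.06, 0.061]
force: [-14.2, 2.5, 53.6]
gripper_width: -0.0002
```

```bash
python3 -c "
from h import *
tcp()"
```

```text
t 7.22 tcp cm [51.24 -0.81 -3.68] yfinger [-0.001 -0.001 -1.   ] jaw deg 94.41 q [-0.16  0.52 -0.5   0.55 -0.   -0.23] F [-14.2   2.5  53.6] w -0.0002
```

The bench is at reported z = -3.66 cm, so true tip height = reported z + 3.65 cm. I'll reopen and push along +x at the right height.

Emit:
{"fn": "servo_tool", "kwargs": {
  "moves": [
    [0, 0, 0.3, 0, 0, 0, 1],
    [0, 0, 0.3, 0, 0, 0, 1],
    [0, 0, 0.3, 0, 0, 0, 1],
    [0, 0, 0.3, 0, 0, 0, 1],
    [0, 0, 0.3, 0, 0, 0, 1]
  ]
}}

```text
t: 7.85
eef_pos: [0.5123, -0.0081, -0.034]
eef_rot: [-1.571, -0.059, 0.062]
force: [-1.2, -0.1, -0.1]
gripper_width: 0.0855
```

Emit:
{"fn": "servo_tool", "kwargs": {
  "moves": [
    [1, 0.08, 0, 0, 0, 0, 1],
    [2, 0.15, 0, 0, 0, 0, 1],
    [3, 0.23, 0, 0, 0, 0, 1],
    [4, 0.3, 0, 0, 0, 0, 1],
    [5, 0.37, 0, 0, 0, 0, 1]
  ]
}}

```text
t: 8.48
eef_pos: [0.5604, -0.0043, -0.0344]
eef_rot: [-1.571, -0.056, 0.065]
force: [-8.7, -0.1, 7.4]
gripper_width: 0.0854
```

Emit:
{"fn": "servo_tool", "kwargs": {
  "moves": [
    [0.7, 0.05, 0, 0, 0, 0, 1],
    [1.4, 0.1, 0, 0, 0, 0, 1],
    [1.8, 0.13, 0, 0, 0, 0, 1],
    [2.1, 0.15, 0, 0, 0, 0, 1],
    [2.3, 0.17, 0, 0, 0, 0, 1]
  ]
}}

```text
t: 9.1
eef_pos: [0.5817, -0.0025, -0.0348]
eef_rot: [-1.571, -0.053, 0.068]
force: [-8.5, -1.1, 6.8]
gripper_width: 0.0857
```

Emit:
{"fn": "servo_tool", "kwargs": {
  "moves": [
    [0.3, 0.02, 0, 0, 0, 0, 1],
    [0.5, 0.04, 0, 0, 0, 0, 1],
    [0.7, 0.05, 0, 0, 0, 0, 1],
    [0.9, 0.07, 0, 0, 0, 0, 1],
    [0.9, 0.07, 0, 0, 0, 0, 1]
  ]
}}

```text
t: 9.72
eef_pos: [0.5863, -0.0019, -0.0353]
eef_rot: [-1.571, -0.046, 0.074]
force: [-16.2, -2.3, 14.0]
gripper_width: 0.0855
```

Emit:
{"fn": "servo_tool", "kwargs": {
  "moves": [
    [-2, 0, 0, 0, 0, 0, 1],
    [-3, 0, 2, 0, 0, 0, 0.3],
    [-3, 0, 7, 0, 0, 0, -0.06],
    [-3, -1, 11, 0, 0, -0.15, -0.06],
    [-1, -4, 12, 0, 0, -0.33, -0.06]
  ]
}}

```text
t: 10.35
eef_pos: [0.578, -0.0414, 0.0878]
eef_rot: [-1.56, 0.213, -0.191]
force: [2.3, -0.1, -0.7]
gripper_width: 0.0402
```

Emit:
{"fn": "servo_tool", "kwargs": {
  "moves": [
    [2, -3, 0, 0, 0, -0.18, -0.06],
    [4, -5.5, 0, 0, 0, -0.36, -0.06],
    [6, -7, 0, 0, 0, -0.54, -0.06],
    [7, -8, 0, 0, 0, -0.72, -0.06],
    [8, -8.5, 0, 0, 0, -0.9, -0.06]
  ]
}}

```text
t: 10.98
eef_pos: [0.6589, -0.1271, 0.0875]
eef_rot: [-1.367, 0.913, -0.893]
force: [0.6, -0.4, 0.7]
gripper_width: 0.0401
```

```bash
python3 -c "
from h import *
tcp()"
```

```text
t 10.97 tcp cm [ 65.89 -12.71   8.75] yfinger [-0.006  0.013 -1.   ] jaw deg 23.34 q [-0.31  0.64  0.13  1.06  0.01  0.86] F [ 0.6 -0.4  0.7] w 0.0401
```

Emit:
{"fn": "servo_tool", "kwargs": {
  "moves": [
    [-0.3, 0, -2, -0.005, -0.003, -0.17, -0.06],
    [-0.7, 0, -5, -0.013, -0.006, -0.333, -0.06],
    [-0.7, 0, -8, -0.013, -0.006, -0.333, -0.06],
    [-0.7, 0, -10.5, -0.013, -0.006, -0.333, -0.06],
    [-0.7, 0, -11.6, -0.013, -0.006, -0.333, -0.06]
  ]
}}

```text
t: 11.6
eef_pos: [0.6513, -0.1268, -0.0301]
eef_rot: [-1.242, 1.154, -1.154]
force: [-0.7, 0.0, 1.0]
gripper_width: 0.0401
```

```bash
python3 -c "
from h import *
a=tcp();C=np.array([.6834,.1925])
print(rot(4.26).T@(np.array(a['eef_pos'])[:2]-C))"
```

```text
t 11.6 tcp cm [ 65.13 -12.68  -3.01] yfinger [ 0.001  0.001 -1.   ] jaw deg 4.27 q [-0.3   0.73 -0.04  0.8   0.    1.19] F [-0.7  0.   1. ] w 0.0401
[-0.05576445 -0.31598543]
```

Emit:
{"fn": "servo_tool", "kwargs": {
  "moves": [
    [-0.15, 2, 0, 0, 0, 0, -0.06],
    [-0.26, 3.5, 0, 0, 0, 0, -0.06],
    [-0.37, 5, 0, 0, 0, 0, -0.06],
    [-0.48, 6.5, 0, 0, 0, 0, -0.06],
    [-0.59, 8, 0, 0, 0, 0, -0.06]
  ]
}}

```text
t: 12.22
eef_pos: [0.646, -0.0465, -0.0291]
eef_rot: [-1.242, 1.152, -1.156]
force: [0.6, -5.0, 2.1]
gripper_width: 0.0401
```

Emit:
{"fn": "servo_tool", "kwargs": {
  "moves": [
    [-0.11, 1.5, 0, 0, 0, 0, -0.06],
    [-0.22, 3, 0, 0, 0, 0, -0.06],
    [-0.33, 4.5, 0, 0, 0, 0, -0.06],
    [-0.41, 5.5, 0, 0, 0, 0, -0.06],
    [-0.45, 6, 0, 0, 0, 0, -0.06]
  ]
}}

```text
t: 12.85
eef_pos: [0.6417, 0.0138, -0.0288]
eef_rot: [-1.243, 1.151, -1.157]
force: [-0.4, -6.4, 1.7]
gripper_width: 0.0404
```

```bash
python3 -c "
from h import *
a=tcp();C=np.array([.6834,.1925])
print(rot(4.26).T@(np.array(a['eef_pos'])[:2]-C))"
```

```text
t 12.85 tcp cm [64.17  1.38 -2.88] yfinger [ 0.003 -0.002 -1.   ] jaw deg 4.27 q [-0.09  0.7  -0.11  0.76 -0.    1.4 ] F [-0.4 -6.4  1.7] w 0.0404
[-0.0548838  -0.17507699]
```

14 mm to go.

Emit:
{"fn": "servo_tool", "kwargs": {
  "moves": [
    [-0.04, 0.5, 0, 0, 0, 0, -0.06],
    [-0.07, 0.9, 0, 0, 0, 0, -0.06],
    [-0.09, 1.2, 0, 0, 0, 0, -0.06],
    [-0.1, 1.4, 0, 0, 0, 0, -0.06],
    [-0.11, 1.5, 0, 0, 0, 0, -0.06]
  ]
}}

```text
t: 13.48
eef_pos: [0.6405, 0.0287, -0.0287]
eef_rot: [-1.243, 1.152, -1.157]
force: [-0.8, -5.8, 0.3]
gripper_width: 0.0403
```

Emit:
{"fn": "servo_tool", "kwargs": {
  "moves": [
    [0, 0.1, 0, 0, 0, 0, -0.06],
    [-0.01, 0.2, 0, 0, 0, 0, -0.06],
    [-0.02, 0.3, 0, 0, 0, 0, -0.06],
    [-0.03, 0.4, 0, 0, 0, 0, -0.06],
    [-0.03, 0.4, 0, 0, 0, 0, -0.06]
  ]
}}

```text
t: 14.1
eef_pos: [0.6404, 0.0286, -0.0287]
eef_rot: [-1.247, 1.15, -1.163]
force: [-1.3, -21.5, 0.6]
gripper_width: 0.0402
```

Emit:
{"fn": "servo_tool", "kwargs": {
  "moves": [
    [0, -1.5, 0, 0, 0, 0, -0.06],
    [0, -2.5, 2, 0, 0, 0, -0.06],
    [0, -2.5, 7, 0, 0, 0, 0.5],
    [-1, -2.5, 12, 0, 0, 0.1, 1],
    [-3, 0, 13, 0, 0, 0.25, 1]
  ]
}}

```text
t: 14.72
eef_pos: [0.6132, 0.0279, 0.1051]
eef_rot: [-1.344, 0.956, -0.977]
force: [-0.1, 1.2, -0.5]
gripper_width: 0.0854
```

Emit:
{"fn": "servo_tool", "kwargs": {
  "moves": [
    [-3, 5, 0, 0, 0, 0.18, 1],
    [-6, 10, 0, 0, 0, 0.36, 1],
    [-9, 15, 0, 0, 0, 0.54, 1],
    [-12, 20, 0, 0, 0, 0.72, 1],
    [-14, 25, 0, 0, 0, 0.9, 1]
  ]
}}

```text
t: 15.35
eef_pos: [0.4715, 0.2799, 0.1053]
eef_rot: [-1.546, 0.258, -0.274]
force: [0.0, 0.3, 0.1]
gripper_width: 0.0855
```

```bash
cat >> h.py <<'E'
def rect(s,name,m,roi,z):
    x0,y0,x1,y1=roi;mm=np.zeros_like(m);mm[y0:y1,x0:x1]=m[y0:y1,x0:x1]
    cs,_=cv2.findContours(mm,cv2.RETR_EXTERNAL,cv2.CHAIN_APPROX_NONE);c=max(cs,key=cv2.contourArea)[:,0].astype(float)
    r=cv2.minAreaRect((pix2w(s,c,z)*1000).astype(np.float32));print(name,np.round(r[0],1),np.round(r[1],1),round(r[2],1))
    return np.array(r[0])/1000
E
python3 - <<'E'
from h import *
tcp();s=save('top','top2');im=s['color'][90:250,180:380,::-1]
hsv=cv2.cvtColor(s['color'],cv2.COLOR_RGB2HSV)
pale=((hsv[...,2]>175)&(hsv[...,1]<160)).astype(np.uint8)
c=rect(s,'case',pale,(255,128,365,190),.045);C=np.array([.6834,.1925]);print('in stop',rot(4.26).T@(c-C))
cv2.imwrite('pics/t2.png',cv2.resize(im,None,fx=4,fy=3.7,interpolation=cv2.INTER_CUBIC))
E
```

```text
t 15.35 tcp cm [47.15 27.99 10.53] yfinger [ 0.011  0.006 -1.   ] jaw deg 70.53 q [ 0.4   0.39 -0.26  0.91  0.    0.74] F [0.  0.3 0.1] w 0.0855
case [640.1 115.5] [ 98.6 149. ] 4.1
in stop [-0.04888364 -0.07355128]
```

View pics/t2.png

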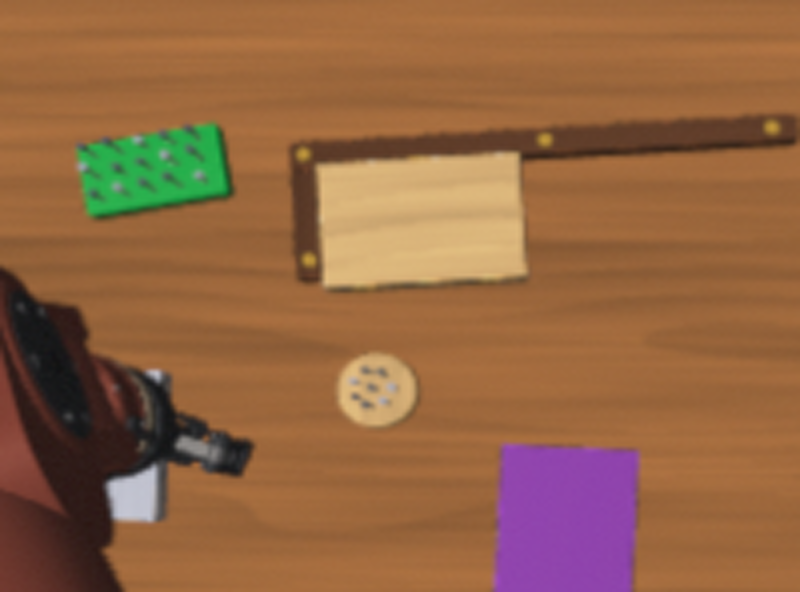

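The case is flush: (-0.049, -0.074) in the stop's frame, yaw within 0.2°. Next is the long tin.

Emit:
{"fn": "servo_tool", "kwargs": {
  "moves": [
    [-0.5, 2, 0, -0.006, 0.011, 0.1, 1],
    [-1, 4, 0, -0.006, 0.011, 0.2, 1],
    [-1.4, 5.79, -2, -0.006, 0.011, 0.3276, 1],
    [-1.4, 5.79, -5, -0.006, 0.011, 0.3276, 1],
    [-1.4, 5.79, -8, -0.006, 0.011, 0.3276, 1]
  ]
}}

```text
t: 16.02
eef_pos: [0.455, 0.3437, 0.0246]
eef_rot: [-1.565, 0.002, 0.003]
force: [-0.2, -0.2, -0.0]
gripper_width: 0.0855
```

```bash
python3 - <<'E'
from h import *
a=tcp();p=(a['eef_pos'],a['eef_rot'])
w=save('wrist','w3')
hsv=cv2.cvtColor(w['color'],cv2.COLOR_RGB2HSV)
g=((hsv[...,1]<40)&(hsv[...,2]>130)).astype(np.uint8);g=cv2.morphologyEx(g,cv2.MORPH_OPEN,np.ones((3,3)))
rect(w,'x',g,(0,0,640,400),.038) if False else None
n,l,st,ce=cv2.connectedComponentsWithStats(g);i=1+np.argmax(st[1:,4]);print(st[i],ce[i])
B=w['color'][:,:,::-1].copy();c=np.array([.4575,.3378])
for dx,dy in((.06,.03),(.06,-.03),(-.06,.03),(-.06,-.03)):
    u=w2pix(w,[[*(c+rot(-.7)@[dx,dy]),.038]],p)[0];print(np.round(u,1));cv2.circle(B,tuple(int(i) for i in u),3,(255,0,255),-1)
cv2.imwrite('pics/w3.png',B)
E
```

```text
t 16.02 tcp cm [45.5  34.37  2.46] yfinger [-0.003  0.006 -1.   ] jaw deg 90.06 q [ 0.51  0.52 -0.28  0.77  0.01  0.51] F [-0.2 -0.2 -0. ] w 0.0855
[  249   138   111   193 19601] [303.32891179 231.37635835]
[351.1 332. ]
[256.  331.4]
[361.3 138.5]
[247.5 137. ]
```

View pics/w3.png

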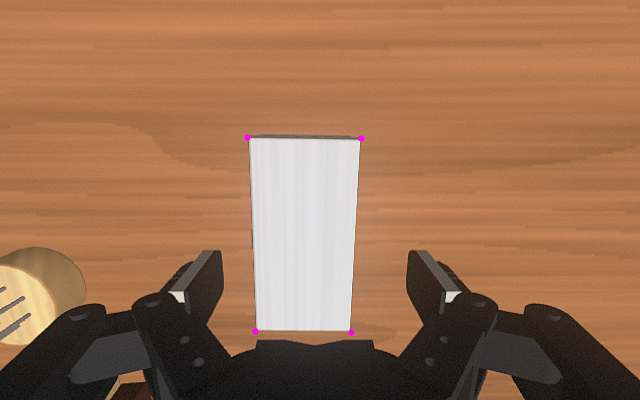

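The wrist view puts the tin's corners within 1 px of the prediction, between the pads. I'll centre, descend and close.

Emit:
{"fn": "servo_tool", "kwargs": {
  "moves": [
    [0.25, -0.59, 0, -0.006, -0.003, -0.013, 1],
    [0.25, -0.59, -1.5, -0.006, -0.003, -0.013, 1],
    [0.25, -0.59, -3, -0.006, -0.003, -0.013, 1],
    [0.25, -0.59, -4.8, -0.006, -0.003, -0.013, 1],
    [0.25, -0.59, -6, -0.006, -0.003, -0.013, 1]
  ]
}}

```text
t: 16.7
eef_pos: [0.4549, 0.3361, -0.0402]
eef_rot: [-1.574, 0.014, -0.005]
force: [-0.1, -0.1, 0.5]
gripper_width: 0.0852
```

Emit:
{"fn": "servo_tool", "kwargs": {
  "moves": [
    [0, 0, 0, 0, 0, 0, -0.3],
    [0, 0, 0, 0, 0, 0, -1],
    [0, 0, 0, 0, 0, 0, -1],
    [0, 0, 0, 0, 0, 0, -1],
    [0, 0, 0, 0, 0, 0, -1]
  ]
}}

```text
t: 17.32
eef_pos: [0.4549, 0.3361, -0.04]
eef_rot: [-1.573, 0.014, -0.005]
force: [0.4, 0.4, -2.2]
gripper_width: 0.0596
```

```bash
python3 -c "
from h import *
tcp()"
```

```text
t 17.32 tcp cm [45.49 33.61 -4.  ] yfinger [-0.006 -0.003 -1.   ] jaw deg 89.29 q [ 0.51  0.6  -0.34  0.63  0.    0.52] F [ 0.4  0.4 -2.2] w 0.0596
```

Emit:
{"fn": "servo_tool", "kwargs": {
  "moves": [
    [0, 0, 2, 0, 0, 0, -1],
    [0, 0, 6, 0, 0, 0, -1],
    [0, 0, 10, 0, 0, -0.15, -1],
    [2, -2.5, 14, 0, 0, -0.3, -1],
    [5, -6, 15, 0, 0, -0.45, -1]
  ]
}}

```text
t: 17.95
eef_pos: [0.5065, 0.2769, 0.113]
eef_rot: [-1.538, 0.367, -0.363]
force: [0.4, 0.5, -3.0]
gripper_width: 0.0595
```

Emit:
{"fn": "servo_tool", "kwargs": {
  "moves": [
    [3, -4, 0, 0, 0, -0.17, -1],
    [6, -7.5, 0, 0, 0, -0.34, -1],
    [9, -10.5, 0, 0, 0, -0.51, -1],
    [11.5, -13, 0, 0, 0, -0.68, -1],
    [13.4, -15.5, 0, 0, 0, -0.85, -1]
  ]
}}

```text
t: 18.58
eef_pos: [0.6413, 0.1207, 0.1127]
eef_rot: [-1.315, 1.025, -1.022]
force: [-0.1, 0.7, -3.9]
gripper_width: 0.0594
```

```bash
python3 -c "
from h import *
tcp()"
```

```text
t 18.57 tcp cm [64.13 12.07 11.27] yfinger [-0.     0.003 -1.   ] jaw deg 14.3 q [0.07 0.58 0.09 1.08 0.   1.39] F [-0.1  0.7 -3.9] w 0.0594
```

Emit:
{"fn": "servo_tool", "kwargs": {
  "moves": [
    [-0.19, -0.33, -1.5, -0.003, 0, -0.1, -1],
    [-0.19, -0.33, -4, -0.003, 0, -0.176, -1],
    [-0.19, -0.33, -6.5, -0.003, 0, -0.176, -1],
    [-0.19, -0.33, -8.5, -0.003, 0, -0.176, -1],
    [-0.19, -0.33, -9.6, -0.003, 0, -0.176, -1]
  ]
}}

```text
t: 19.2
eef_pos: [0.6385, 0.1174, 0.0155]
eef_rot: [-1.245, 1.156, -1.154]
force: [-0.1, 0.1, -2.6]
gripper_width: 0.0591
```

```bash
python3 - <<'E'
from h import *
a=tcp();p=(a['eef_pos'],a['eef_rot']);w=save('wrist','w4')
B=w['color'][:,:,::-1].copy();z=a['eef_pos'][2]+.04;e=np.array(a['eef_pos'])[:2]
c=e+[.0002,-.0026];g=np.array([.6396,.1148])
print('tin centre model',c,'bottom z',z)
def d(ct,yaw,hx,hy,z,col):
    for x,y in((hx,hy),(hx,-hy),(-hx,hy),(-hx,-hy)):
        cv2.circle(B,tuple(int(i) for i in w2pix(w,[[*(ct+rot(yaw)@[x,y]),z]],p)[0]),3,col,-1)
d(c,94.2,.06,.03,z+.038,(255,0,255));d(g,94.2,.075,.05,.045,(0,255,0))
cv2.imwrite('pics/w4.png',B)
E
```

```text
t 19.2 tcp cm [63.85 11.74  1.55] yfinger [-0.002 -0.    -1.   ] jaw deg 4.22 q [ 0.07  0.66 -0.04  0.87 -0.    1.57] F [-0.1  0.1 -2.6] w 0.0591
tin centre model [0.63871593 0.1147833 ] bottom z 0.05550223720367356
```

View pics/w4.png

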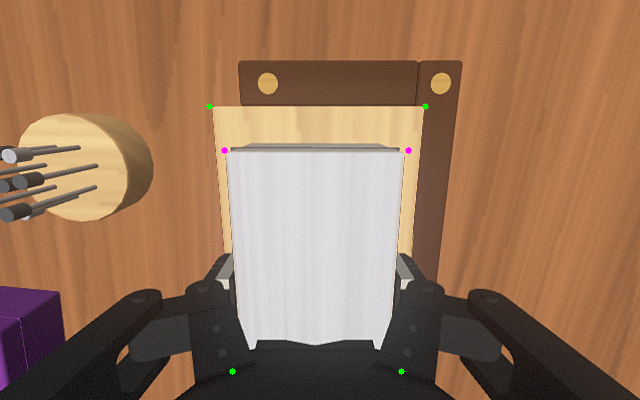

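Pictures viewed so far: 11. The tin sits centred over the case; both are mid-image at u ≈ 317. I'll lower it softly.

Emit:
{"fn": "servo_tool", "kwargs": {
  "moves": [
    [0.08, 0, -0.2, 0, 0, 0, -1],
    [0.08, 0, -0.4, 0, 0, 0, -1],
    [0.08, 0, -0.6, 0, 0, 0, -1],
    [0.08, 0, -0.8, 0, 0, 0, -1],
    [0.08, 0, -0.9, 0, 0, 0, -1]
  ]
}}

```text
t: 19.88
eef_pos: [0.6389, 0.1174, 0.0056]
eef_rot: [-1.245, 1.156, -1.154]
force: [-0.8, 0.1, -2.9]
gripper_width: 0.0594
```

Emit:
{"fn": "servo_tool", "kwargs": {
  "moves": [
    [0, 0, -0.05, 0, 0, 0, -1],
    [0, 0, -0.1, 0, 0, 0, -1],
    [0, 0, -0.15, 0, 0, 0, -1],
    [0, 0, -0.2, 0, 0, 0, -1],
    [0, 0, -0.2, 0, 0, 0, -1]
  ]
}}

```text
t: 20.5
eef_pos: [0.6389, 0.1172, 0.005]
eef_rot: [-1.245, 1.156, -1.154]
force: [-6.9, -3.0, 11.8]
gripper_width: 0.0592
```

Emit:
{"fn": "servo_tool", "kwargs": {
  "moves": [
    [0, 0, 0.1, 0, 0, 0, -0.3],
    [0, 0, 0.1, 0, 0, 0, 0.5],
    [0, 0, 0.1, 0, 0, 0, 1],
    [0, 0, 0.1, 0, 0, 0, 1],
    [0, 0, 0.3, 0, 0, 0, 1]
  ]
}}

```text
t: 21.12
eef_pos: [0.6388, 0.1172, 0.0078]
eef_rot: [-1.245, 1.156, -1.154]
force: [0.1, 0.5, -0.3]
gripper_width: 0.0854
```

Emit:
{"fn": "servo_tool", "kwargs": {
  "moves": [
    [0, 0, 2, 0, 0, 0, 1],
    [0, 0, 5, 0, 0, 0, 1],
    [0, 0, 9, 0, 0, 0, 1],
    [0, -3, 12, 0, 0, 0, 1],
    [-2, -7, 12, 0, 0, 0, 1]
  ]
}}

```text
t: 21.75
eef_pos: [0.6214, 0.0469, 0.1306]
eef_rot: [-1.242, 1.151, -1.156]
force: [0.5, -1.0, -0.9]
gripper_width: 0.0856
```

Emit:
{"fn": "servo_tool", "kwargs": {
  "moves": [
    [-2, -6, 0, 0, 0, -0.08, 1],
    [-4, -12, 0, 0, 0, -0.16, 1],
    [-6, -18, 0, 0, 0, -0.25, 1],
    [-8, -24, 0, 0, 0, -0.34, 1],
    [-10, -30, 0, 0, 0, -0.42, 1]
  ]
}}

```text
t: 22.38
eef_pos: [0.5217, -0.2518, 0.131]
eef_rot: [-1.023, 1.456, -1.464]
force: [1.7, -0.4, 0.3]
gripper_width: 0.0853
```

```bash
python3 - <<'E'
from h import *
tcp();s=save('top','top3');hsv=cv2.cvtColor(s['color'],cv2.COLOR_RGB2HSV)
g=((hsv[...,1]<60)&(hsv[...,2]>110)).astype(np.uint8)
c=rect(s,'long',g,(255,128,365,190),.083);C=np.array([.6834,.1925]);print('in stop',rot(4.26).T@(c-C))
pale=((hsv[...,2]>175)&(hsv[...,1]<160)|(g>0)).astype(np.uint8)
c=rect(s,'case',pale,(255,128,365,190),.045);print('in stop',rot(4.26).T@(c-C))
cv2.imwrite('pics/t3.png',cv2.resize(s['color'][90:250,180:480,::-1],None,fx=2.6,fy=2.6,interpolation=cv2.INTER_CUBIC))
E
```

```text
t 22.38 tcp cm [ 52.17 -25.18  13.1 ] yfinger [ 0.004 -0.002 -1.   ] jaw deg -19.91 q [-0.58  0.43 -0.12  1.02 -0.    1.34] F [ 1.7 -0.4  0.3] w 0.0853
long [637.4 114.5] [ 63.1 120.6] 4.1
in stop [-0.05163105 -0.07437892]
case [640.3 115.6] [ 99.3 149.3] 4.2
in stop [-0.0486658  -0.07348859]
```

The long tin sits about 2–3 mm off the case centre, and the yaw matches. On to the short tin.

Emit:
{"fn": "servo_tool", "kwargs": {
  "moves": [
    [-1, -2.8, 0, 0, 0, -0.007, 1],
    [-2, -5.6, -1, 0, 0.004, -0.007, 1],
    [-3, -8.45, -4, 0.002, 0.004, -0.007, 1],
    [-3, -8.45, -7, 0.002, 0.004, -0.007, 1],
    [-3, -8.45, -10, 0.002, 0.004, -0.007, 1]
  ]
}}

```text
t: 23.05
eef_pos: [0.4894, -0.344, 0.0301]
eef_rot: [-1.018, 1.47, -1.476]
force: [-0.6, 0.3, 0.7]
gripper_width: 0.0855
```

```bash
python3 - <<'E'
from h import *
a=tcp();p=(a['eef_pos'],a['eef_rot']);w=save('wrist','w5')
hsv=cv2.cvtColor(w['color'],cv2.COLOR_RGB2HSV)
for th in(150,190):
    g=((hsv[...,1]<40)&(hsv[...,2]>th)).astype(np.uint8);g=cv2.morphologyEx(g,cv2.MORPH_OPEN,np.ones((5,5)))
    n,l,st,ce=cv2.connectedComponentsWithStats(g);i=1+np.argmax(st[1:,4])
    cs,_=cv2.findContours((l==i).astype(np.uint8),cv2.RETR_EXTERNAL,cv2.CHAIN_APPROX_NONE);c=cs[0][:,0].astype(float)
    r=cv2.minAreaRect((pix2w(w,c,.034,p)*1000).astype(np.float32));print(st[i],np.round(r[0],1),np.round(r[1],1),r[2])
B=w['color'][:,:,::-1].copy();ct=np.array([.4914,-.3363])
for x,y in((.045,.025),(.045,-.025),(-.045,.025),(-.045,-.025)): cv2.circle(B,tuple(int(i) for i in w2pix(w,[[*(ct+rot(69.7)@[x,y]),.034]],p)[0]),3,(255,0,255),-1)
cv2.imwrite('pics/w5.png',B)
E
```

```text
t 23.05 tcp cm [ 48.94 -34.4    3.01] yfinger [-0.001 -0.004 -1.   ] jaw deg -20.86 q [-0.73  0.56 -0.19  0.82 -0.    1.2 ] F [-0.6  0.3  0.7] w 0.0855
[  273   146    86   142 11471] [ 492.2 -337.6] [89.2 48.9] 69.90433502197266
[  273   147    86   141 11413] [ 492.  -337.9] [88.6 48.8] 69.89312744140625
```

Emit:
{"fn": "servo_tool", "kwargs": {
  "moves": [
    [0.27, 0.65, 0, 0.004, 0, 0.013, 1],
    [0.27, 0.65, -1.8, 0.004, 0, 0.013, 1],
    [0.27, 0.65, -3.6, 0.004, 0, 0.013, 1],
    [0.27, 0.65, -5.4, 0.004, 0, 0.013, 1],
    [0.27, 0.65, -6.5, 0.004, 0, 0.013, 1]
  ]
}}

```text
t: 23.72
eef_pos: [0.4909, -0.3355, -0.0381]
eef_rot: [-1.025, 1.467, -1.458]
force: [0.6, 0.9, -0.3]
gripper_width: 0.0852
```

Emit:
{"fn": "servo_tool", "kwargs": {
  "moves": [
    [0, 0, 0, 0, 0, 0, -0.3],
    [0, 0, 0, 0, 0, 0, -1],
    [0, 0, 0, 0, 0, 0, -1],
    [0, 0, 0, 0, 0, 0, -1],
    [0, 0, 0, 0, 0, 0, -1]
  ]
}}

```text
t: 24.35
eef_pos: [0.4919, -0.3361, -0.0369]
eef_rot: [-1.024, 1.465, -1.46]
force: [-0.4, 0.5, 6.5]
gripper_width: 0.0494
```

```bash
python3 - <<'E'
from h import *
a=tcp();e=np.array(a['eef_pos'])[:2];t=np.array([.4921,-.3377])
print('tin in frame of tin yaw 69.8, from tcp (mm)',1000*rot(69.8).T@(t-e))
E
```

```text
t 24.35 tcp cm [ 49.19 -33.61  -3.69] yfinger [-0.002  0.001 -1.   ] jaw deg -20.04 q [-0.72  0.64 -0.25  0.68 -0.    1.2 ] F [-0.4  0.5  6.5] w 0.0494
tin in frame of tin yaw 69.8, from tcp (mm) [-1.4417903  -0.78007194]
```

Emit:
{"fn": "servo_tool", "kwargs": {
  "moves": [
    [0, 0, 2, 0, 0, 0, -1],
    [0, 0, 6, 0, 0, 0, -1],
    [0, 0, 11, 0, 0, 0, -1],
    [0, 3, 15, 0, 0, 0, -1],
    [1.5, 7, 16.5, 0, 0, 0.06, -1]
  ]
}}

```text
t: 24.98
eef_pos: [0.5076, -0.2668, 0.1312]
eef_rot: [-1.058, 1.419, -1.421]
force: [-0.1, 0.2, -2.2]
gripper_width: 0.0494
```

Emit:
{"fn": "servo_tool", "kwargs": {
  "moves": [
    [1.8, 5, 0, 0, 0, 0.06, -1],
    [3.6, 10, 0, 0, 0, 0.12, -1],
    [5.4, 15, 0, 0, 0, 0.18, -1],
    [7.2, 20, 0, 0, 0, 0.24, -1],
    [9, 25, 0, 0, 0, 0.3, -1]
  ]
}}

```text
t: 25.6
eef_pos: [0.598, -0.0152, 0.1317]
eef_rot: [-1.214, 1.199, -1.202]
force: [2.2, -0.6, -1.7]
gripper_width: 0.0489
```

```bash
python3 -c "
from h import *
tcp()"
```

```text
t 25.6 tcp cm [59.8  -1.52 13.17] yfinger [ 0.001 -0.001 -1.   ] jaw deg 0.64 q [-0.15  0.47 -0.06  1.04 -0.    1.41] F [ 2.2 -0.6 -1.7] w 0.0489
```

Emit:
{"fn": "servo_tool", "kwargs": {
  "moves": [
    [1.2, 4, 0, 0, 0, 0.02, -1],
    [2.4, 8, 0, 0, 0, 0.04, -1],
    [3.5, 11.3, 0, 0, 0, 0.065, -1],
    [4.09, 13.12, 0, 0, 0, 0.065, -1],
    [4.09, 13.12, 0, 0, 0, 0.065, -1]
  ]
}}

```text
t: 26.22
eef_pos: [0.6388, 0.1167, 0.1315]
eef_rot: [-1.245, 1.151, -1.154]
force: [0.6, -0.5, -2.0]
gripper_width: 0.0495
```

Emit:
{"fn": "servo_tool", "kwargs": {
  "moves": [
    [0, 0, -1.5, 0, 0, 0, -1],
    [0, 0, -3.5, 0, 0, 0, -1],
    [0, 0, -5.5, 0, 0, 0, -1],
    [0, 0, -7, 0, 0, 0, -1],
    [0, 0, -7.5, 0, 0, 0, -1]
  ]
}}

```text
t: 26.85
eef_pos: [0.6379, 0.116, 0.0552]
eef_rot: [-1.246, 1.153, -1.154]
force: [0.2, 0.1, -2.1]
gripper_width: 0.0491
```

```bash
python3 - <<'E'
from h import *
a=tcp();p=(a['eef_pos'],a['eef_rot']);w=save('wrist','w6')
B=w['color'][:,:,::-1].copy();z=a['eef_pos'][2]+.0369;e=np.array(a['eef_pos'])[:2]
c=e+rot(94.3)@[-.0014,0];g=np.array([.639,.1146]);print('tin',c,'bottom',z)
def d(ct,yaw,hx,hy,z,col):
    for x,y in((hx,hy),(hx,-hy),(-hx,hy),(-hx,-hy)):
        cv2.circle(B,tuple(int(i) for i in w2pix(w,[[*(ct+rot(yaw)@[x,y]),z]],p)[0]),3,col,-1)
d(c,94.2,.045,.025,z+.034,(255,0,255));d(g,94.2,.06,.03,.083,(0,255,0))
cv2.imwrite('pics/w6.png',B)
E
```

```text
t 26.85 tcp cm [63.79 11.6   5.52] yfinger [-0.001 -0.001 -1.   ] jaw deg 4.36 q [ 0.07  0.62 -0.    0.95 -0.    1.56] F [ 0.2  0.1 -2.1] w 0.0491
tin [0.63803247 0.11455529] bottom 0.09212500185627201
```

View pics/w6.png

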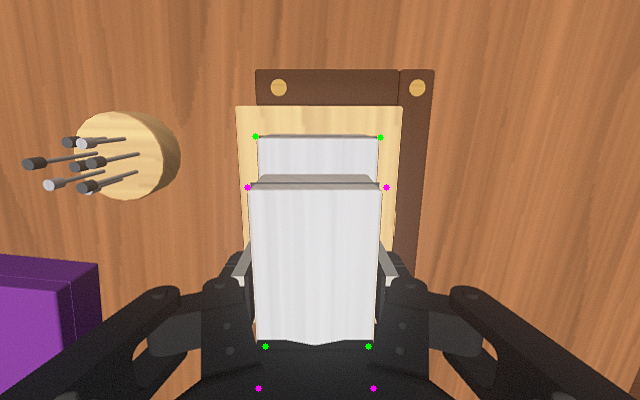

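Pictures viewed: 12. The long tin lies exactly where predicted, and the short tin is about 1 mm short in x. I'll lower it.

Emit:
{"fn": "servo_tool", "kwargs": {
  "moves": [
    [0.1, 0, -0.2, 0, 0, 0, -1],
    [0.1, 0, -0.4, 0, 0, 0, -1],
    [0.1, 0, -0.6, 0, 0, 0, -1],
    [0.1, 0, -0.7, 0, 0, 0, -1],
    [0.1, 0, -0.75, 0, 0, 0, -1]
  ]
}}

```text
t: 27.52
eef_pos: [0.6391, 0.1161, 0.0478]
eef_rot: [-1.246, 1.152, -1.154]
force: [1.0, -0.1, -1.4]
gripper_width: 0.0494
```

Emit:
{"fn": "servo_tool", "kwargs": {
  "moves": [
    [0, 0, -0.05, 0, 0, 0, -1],
    [0, 0, -0.1, 0, 0, 0, -1],
    [0, 0, -0.15, 0, 0, 0, -1],
    [0, 0, -0.2, 0, 0, 0, -1],
    [0, 0, -0.2, 0, 0, 0, -1]
  ]
}}

```text
t: 28.15
eef_pos: [0.6392, 0.1161, 0.0462]
eef_rot: [-1.245, 1.152, -1.154]
force: [-2.4, -1.3, 4.2]
gripper_width: 0.0491
```

Emit:
{"fn": "servo_tool", "kwargs": {
  "moves": [
    [0, 0, 0.1, 0, 0, 0, -0.1],
    [0, 0, 0.1, 0, 0, 0, 0.5],
    [0, 0, 0.1, 0, 0, 0, 1],
    [0, 0, 0.1, 0, 0, 0, 1],
    [0, 0, 0.3, 0, 0, 0, 1]
  ]
}}

```text
t: 28.78
eef_pos: [0.6391, 0.1161, 0.0491]
eef_rot: [-1.246, 1.152, -1.154]
force: [0.8, -0.1, -0.1]
gripper_width: 0.0855
```

Emit:
{"fn": "servo_tool", "kwargs": {
  "moves": [
    [0, 0, 2, 0, 0, 0, 1],
    [0, 0, 5, 0, 0, 0, 1],
    [0, 0, 9, 0, 0, 0, 1],
    [0, -5, 11, 0, 0, 0, 1],
    [-3, -10, 11, 0, 0, 0, 1]
  ]
}}

```text
t: 29.4
eef_pos: [0.6114, 0.015, 0.161]
eef_rot: [-1.243, 1.147, -1.156]
force: [0.1, -0.6, -0.9]
gripper_width: 0.0854
```

Emit:
{"fn": "servo_tool", "kwargs": {
  "moves": [
    [-2, -5, 0, 0, 0, 0, 1],
    [-4, -10, 0, 0, 0, 0, 1],
    [-6, -15, 0, 0, 0, 0, 1],
    [-8, -20, 0, 0, 0, 0, 1],
    [-8, -20, 0, 0, 0, 0, 1]
  ]
}}

```text
t: 30.02
eef_pos: [0.5302, -0.1883, 0.1612]
eef_rot: [-1.242, 1.151, -1.16]
force: [0.6, 0.1, 0.2]
gripper_width: 0.0851
```

```bash
python3 - <<'E'
from h import *
tcp();s=save('top','top4');hsv=cv2.cvtColor(s['color'],cv2.COLOR_RGB2HSV);C=np.array([.6834,.1925])
g=((hsv[...,1]<60)&(hsv[...,2]>110)).astype(np.uint8)
pale=((hsv[...,2]>175)&(hsv[...,1]<160)|(g>0)).astype(np.uint8)
print('case in stop',rot(4.26).T@(rect(s,'case',pale,(255,128,365,190),.045)-C))
rect(s,'tins',g,(255,128,365,190),.083)
rect(s,'pot',pale,(255,175,295,210),.03)
# short tin: edges inside the tins' region; compare predicted outline by gradient
gr=cv2.cvtColor(s['color'],cv2.COLOR_RGB2GRAY).astype(np.float32);G=np.hypot(cv2.Sobel(gr,5,1,0),cv2.Sobel(gr,5,0,1))
t=np.linspace(-1,1,60);o=[]
for dx in np.arange(-.012,.013,.002):
  for dy in np.arange(-.012,.013,.002):
    for yw in(90.5,92.5,94.2,96,98):
      P=np.r_[np.c_[.045*t,0*t+.025],np.c_[.045*t,0*t-.025],np.c_[0*t+.045,.025*t],np.c_[0*t-.045,.025*t]]@rot(yw).T+[.639+dx,.1146+dy]
      u=w2pix(s,np.c_[P,0*P[:,0]+.117]).astype(np.float32);o.append((cv2.remap(G,u[:,:1],u[:,1:],1).mean(),dx,dy,yw))
print(np.round(sorted(o)[-4:],4))
E
```

```text
t 30.02 tcp cm [ 53.02 -18.83  16.12] yfinger [ 0.005 -0.003 -1.   ] jaw deg 4.18 q [-0.47  0.38 -0.12  1.07 -0.    1.03] F [0.6 0.1 0.2] w 0.0851
case [640.3 115.5] [ 99.3 149.2] 4.2
case in stop [-0.04866587 -0.07356688]
tins [638.  114.5] [ 64.4 120.6] 4.3
pot [505.7 148.4] [56.4 56.5] 0.7
[[ 1.400213e+02  1.200000e-02 -4.000000e-03  9.250000e+01]
 [ 1.419772e+02  1.200000e-02 -2.000000e-03  9.420000e+01]
 [ 1.427542e+02  1.200000e-02  2.000000e-03  9.420000e+01]
 [ 1.430657e+02  1.200000e-02 -4.000000e-03  9.420000e+01]]
```

The gradient fit slid onto the long tin's high-contrast edge, so its x value is unreliable. I'll run a silhouette check from the scene camera before handing in.

```bash
python3 - <<'E'
from h import *
s=save('scene','sc4');hsv=cv2.cvtColor(s['color'],cv2.COLOR_RGB2HSV)
t=load('top4');ht=cv2.cvtColor(t['color'],cv2.COLOR_RGB2HSV)
def box(s,c,yw,hx,hy,z0,z1):
    P=[[*(np.array(c)+rot(yw)@[x*hx,y*hy]),z] for x in(-1,1) for y in(-1,1) for z in(z0,z1)]
    m=np.zeros((1600,2560),np.uint8);cv2.fillConvexPoly(m,cv2.convexHull((w2pix(s,P)*4+2).round().astype(np.int32)),1);return cv2.resize(m.astype(np.float32),(640,400),interpolation=cv2.INTER_AREA)
def fit(s,h):
    g=((h[...,1]<75)&(h[...,2]>50)).astype(np.float32)
    B=box(s,(.639,.1146),94.2,.06,.03,.045,.083);roi=cv2.dilate(np.maximum(B,box(s,(.639,.1146),94.2,.045,.025,.083,.117)),np.ones((9,9)))>0
    o=[]
    for dx in np.arange(-.012,.0121,.002):
        for dy in np.arange(-.012,.0121,.002):
            m=np.maximum(B,box(s,(.639+dx,.1146+dy),94.2,.045,.025,.083,.117));o.append((abs(m-g)[roi].sum(),round(dx,3),round(dy,3)))
    print(sorted(o)[:5])
fit(s,hsv);fit(t,ht);tcp()
E
```

```text
[(np.float32(64.625), np.float64(0.0), np.float64(0.0)), (np.float32(67.0625), np.float64(0.0), np.float64(-0.002)), (np.float32(68.1875), np.float64(0.002), np.float64(-0.002)), (np.float32(69.9375), np.float64(0.002), np.float64(0.0)), (np.float32(71.25), np.float64(0.0), np.float64(0.002))]
[(np.float32(60.25), np.float64(0.0), np.float64(0.012)), (np.float32(62.0), np.float64(0.0), np.float64(0.006)), (np.float32(62.0), np.float64(0.0), np.float64(0.008)), (np.float32(62.0625), np.float64(0.0), np.float64(0.0)), (np.float32(62.0625), np.float64(0.0), np.float64(0.004))]
t 30.12 tcp cm [ 53.13 -18.53  16.11] yfinger [ 0.005 -0.002 -1.   ] jaw deg 4.37 q [-0.47  0.38 -0.12  1.07  0.    1.03] F [ 0.1  0.5 -0. ] w 0.0853
```

The scene silhouette fits best at zero offset, and the top view agrees in x. I'm handing in.

```bash
python3 -c "
from rig import arm
print(arm.finish_job())"
```

```text
the job is handed in; nothing more can be done
None
```

I pushed the case flush into the corner stop, then set the long tin on it and the short tin on top. I released both and handed in at about 30 s; no verdict was reported.

**Last checks**
- **Case:** it measured (-0.049, -0.074) m in the stop's frame, against (-0.050, -0.075) for flush, and parallel to the rails within about 0.2°.
- **Long tin:** it was about 2–3 mm off the case's centre, with yaw matching within about 0.2°.
- **Short tin:** the scene camera's outline fit best at zero offset from the long tin, searched in 2 mm steps. That fit assumed the yaw; the jaws held the tin within about 0.3° of the long tin at release.
- **Bur pot:** it appeared about 2 mm from its first measurement, within measuring error.
- **Bur stand and jar:** I never went near them and did not re-measure them at the end.

**What failed or disagreed**
- **TCP offset:** the real fingertips stand about 36.5 mm short of the reported TCP. My first push therefore passed over the case without moving it. I measured the offset by touching the bench (54 N peak) and corrected for it.
- **Short-tin checks:** one edge-based check from the top camera locked onto the long tin's edge, so I discarded it. The top-camera outline confirmed the short tin's x but could not settle its y; that rests on the scene camera and on the arm's position at release.
- **Wrist camera:** it showed the case and held tins about 3–5% smaller than predicted, which did not affect centring.

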